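Twist the weighing pan off the kitchen scale with the tomato in it

ROBOT

A 6-joint arm with a two-finger parallel gripper is mounted at the origin on a cart in front of the work surface, level with it; the furniture and walls round the work are solid. World frame = base frame: x ahead of the robot, y to its left, z up, the work surface at z = 0. Lengths are in mm, angles in rad, forces in N, time in s.
With the tool pointing down it reaches from about 350 to 975 mm from the base axis. Payload 7.1 kg.
Tool frame: the origin (TCP) lies at the centre of the arm's flange, where the gripper is bolted on; the fingertips stand 182 mm ahead of it and the grasp point (between the pads) lies 163 mm ahead of it; x points along the fingers, y is the direction in which the jaws open and shut, and the axes are right-handed (so a half turn about x gives the same grasp; the last joint's range is limited). The gripper opens to 88 mm and grips with 3 to 60 N. Pads are 20 mm wide; open, the fingers measure 115 mm over their backs; the gripper's body (75 mm by 178 mm) begins 61 mm behind the grasp point.
Start: joints at [1.216, 0.423, 1.63, -0, 1.089, -0.019], TCP at [205.921, 590.087, 404.675] pointing down, gripper open.
Joint ranges: [-3, 3], [-0.9, 2.11], [0.09, 2.58], [-1.31, 4.45], [0.11, 2.69], [-2.54, 2.54]. Speed limits (rad/s): [2.39, 2.39, 3.01, 3.14, 3.14, 3.14].

INTERFACE

Orientations are given as a rotation vector (axis times angle).
In Python, from workcell import readout, viewer, workorder, models gives the robot as it stands. The module is installed in compiled form; this text tells all that it offers.
- The arm moves only by the tool apply_moves, never from a script. Its argument "commands" is a list that holds one entry, the list of rows, each a list of 4 numbers: the shift along the world's x, y, z in m, then the turn about the world's z in rad. A call has 1 to 8 rows; each row is the pose to reach, as a shift and turn from the pose commanded when the call began; what a row does not reach only later rows make up. A row lasts 1/8 s, in which the tool goes at most 62.5 mm and 10.7 degrees, less where a joint would pass 70% of its speed; a pose out of reach is approached as far as the arm can. A call with a gripper value outside its range is refused whole. "gripper" is the finger opening in m, from 0 to 0.0878, set as the call begins (left out, the last holds). The fingers move at their own pace and stop on an object; the grip force is fixed at half the most. Time passes only in rows, so rows that repeat a pose let the fingers close. It gives the time, the measured TCP pose, the force and the opening at its end, in the units of the state.
- readout.get_obs(): the state, without advancing time (a new reading comes with each control period).
- viewer.get_image(name): name is "scene" or "side" or "wrist"; returns a dict with "color" (480x640x3 uint8, red, green, blue), "vertical_fov" (degrees; the focal length in pixels is half the picture's height over the tangent of half this angle, whatever the lens; pixels are square), "cx", "cy" (the principal point, pixels), "rvec" (rotation vector, rad) and "tvec" (3), from world to camera coordinates, as OpenCV has them. Camera axes: x right, y down, z forward; pixel columns grow to the right and rows downward; lengths in mm; the calibration is good to about 2 mm. A picture is of the moment at which its call begins. There is no depth.
- workorder.close_job(): hands the job in, once; it reports no verdict.
Trained networks look in the newest picture that a camera, given by its name, has taken for a name from the list of things; names that differ only in an ending like _2 or _b are one class to them, and where a whole thing is asked for, a point or a joint stands for the part that bears it (a point fixed in the world has none). Each returns a list of dicts, best first, with "conf" (0 to 1); they miss things now and then, are a little off and sometimes report something else, mostly with a low value. They report only what shows in the picture. A call takes as long as a camera call. They do not tell look-alikes from the thing itself.
- models.search_frame(camera, label): "position" ([x, y, z] in mm, in world coordinates, good to about 4 mm: the middle of the surface that is visible of it).
- models.place_of(camera, label): "position" ([x, y, z] in mm, in world coordinates, good to about 4 mm: a listed point, or the origin of a listed thing).
The state is a dict: "t": time; "qpos": joint angles; "qvel": joint speeds; "joint_torque": joint torques, N m; "ee_pos": TCP position; "orientation": TCP orientation; "ft_force": force on the tool from outside, world axes, zero at the start; "moment": the same for the moment, N m; "width": finger opening in mm.
Only numpy, scipy, OpenCV 4.12 (cv2) and the standard library are available. Lean on these libraries where they do the work, as an engineer would, in place of code of your own. Each camera call takes 0.05 s, during which the arm holds its last target.

TASK

The tomato has been weighed and lies loose in the scale's twist-lock pan: turn the pan by its handle a quarter turn anticlockwise (seen from above) until its lock lets go, lift it straight up off the scale, carry it over the middle of the chopping board and hold it there, a hand's breadth above the wood. Keep the pan level all the while so that the tomato stays lying in the middle of the hollow, do not knock over or shift the things standing round about, and finish still holding the pan by its handle, steady, with nothing put down.

Things in the scene. Friction and masses are not known exactly. Their poses are not given: they have to be found in the camera images.
- scale: white flat kitchen scale, 180 x 140 mm and 34 mm high, fixed. Origin on the worktop under the centre of its round steel platform (94 mm across, top 40 mm above the worktop); z up; display and buttons on its -x side (the body reaches 102 mm to -x, 78 mm to +x, 70 mm to each side)
- seat (a point): centre of the platform's top, 40 mm above the scale's origin, axes as the scale's: the bayonet seat inside the pan's foot. Handle along the scale's +y (red dot): pan locked down. A quarter turn anticlockwise from above, handle to -x (green dot): free to lift, within about 10 degrees. 2.5 mm side play, stops 5 degrees past both positions, no spring, light friction
- pan: round dished steel weighing pan, 134 mm across the rim, 37 mm high, about 0.16 kg, loose, locked on the scale at the start. Origin at the centre of the underside of its foot ring (79 mm across), 40 mm above the worktop on the scale; z up, +y along the handle. The hollow is spherical, 120 mm radius, lowest point 16 mm above the origin. Raised 12 mm it is clear of the seat
- pan_handle (a point): middle of the pan's straight black handle: a bar 16 mm wide, 16 mm high and 52 mm long pointing outward, level, its middle 100 mm from the pan's axis and 32 mm above the pan's origin (72 mm above the worktop at the start); axes as the pan's (+y outward along the handle). Grip it from above across its width
- pan_middle (a point): lowest point of the pan's hollow, on the pan's axis, 16 mm above the pan's origin
- tomato_center (a point): centre of the loose round red tomato, 36 mm across, about 30 g, that lies in the middle of the pan; it rolls when the pan tilts or jerks
- board: wooden chopping board, 220 x 150 mm and 18 mm thick, fixed, its long side along its own x; origin at the centre of its underside on the worktop, z up. (Beyond the worktop a boiler hangs on the wall from 0.4 m above it: come to the work from the robot's side)
- mug: white mug with green dots, 93 mm high, standing loose behind the work; origin at its underside
- salt: small glass salt shaker with a grey top, 44 mm across, 90 mm high, standing loose behind the work; origin at its underside
- jam: round glass jar of tan spread with a dark lid, 63 mm across, 85 mm high, standing loose behind the work; origin at its underside
There are look-alikes about, which are no part of the job. Leave any turquoise or yellow look-alike of the part that bears tomato_center alone.

How it is judged (in metres and radians):
On the way, in this order (a step that is already met when the one before it is completed fails the run):
1. the pan, still seated on the scale, has been turned a quarter turn (at least 80 degrees), the tomato in its middle (angle between the y axis of pan and the y axis of scale, either way round above 1.396 rad and z of pan in the frame of scale between 0.036 and 0.046 m and horizontal distance between pan and scale below 0.006 m and horizontal distance between tomato_center and pan_middle below 0.02 m), for 0.1 s.
2. the pan has been lifted clear of the scale, level, the tomato in its middle (z of pan in the frame of scale above 0.06 m and angle between pan's own z axis and vertical below 0.15 rad and horizontal distance between tomato_center and pan_middle below 0.02 m), for 0.1 s.
At the end, for the whole second after the job is handed in: Held still and level (0.1 rad) by the fingers over the board: pan middle within 35 mm of the board's centre, pan underside 60 to 200 mm above the worktop, touching neither board nor scale; tomato at rest in the pan, untouched, centre within 16 mm of the pan's axis (horizontal distance between pan_middle and board below 0.035 m and z of pan in the frame of board between 0.06 and 0.2 m and angle between pan's own z axis and vertical below 0.1 rad and distance between tomato_center and pan_middle below 0.027 m and horizontal distance between tomato_center and pan_middle below 0.016 m and contact force between tomato and pan above 0.05 N and contact force between tomato and the arm below 0.02 N and contact force between tomato and the fingers below 0.02 N and contact force between pan and the fingers above 2 N and contact force between pan and board below 0.02 N and contact force between pan and scale below 0.02 N and linear speed of pan below 0.02 m/s and angular speed of pan below 0.15 rad/s and linear speed of tomato below 0.03 m/s); the arm keeps its last pose, push and grip.
It fails at once if the tomato rolls up the side of the hollow or out of the pan (more than 32 mm off its middle) (distance between tomato_center and pan_middle above 0.038 m).
It fails at once if the pan is tipped more than 0.25 rad (angle between pan's own z axis and vertical above 0.25 rad).
It fails at once if the robot handles the tomato (contact force between tomato and the fingers above 0.5 N or contact force between tomato and the arm above 0.5 N).
It fails at once if the mug, the salt shaker or the jar is shifted by more than 20 mm or knocked over (distance of any of mug, salt, jam from where it was at the start of the episode above 0.02 m or angle between any of mug, salt, jam's own z axis and vertical above 0.5 rad).
It also fails if it takes over 61 s, if anything falls off the work surface, if the arm or the gripper's body presses on something with over 40 N, if the wrist force passes 120 N, or if a joint passes its speed limit or range.

## Working session

There is one attempt and no reset: what is moved stays moved. The work goes in short steps, Python scripts to look and compute and a tool call to move; the robot and the scene stay as the last step left them, time stands still between calls to the robot, and variables do not carry over. Pictures are saved under pics/ and viewed, and the job is handed in when it is done.

Besides the shell and the picture viewer there is one more tool, called by a JSON object that holds its "method" and its "body", one argument or row to a line. apply_moves: Moves the arm, as the interface text tells. Its arguments: {"type":"object","properties":{"commands":{"type":"array","items":{"type":"array","items":{"type":"array","items":{"type":"number"}}}},"gripper":{"type":"number"}},"required":["commands"]}

```bash
mkdir -p pics
cat > h.py <<'E'
import numpy as np, cv2
from workcell import readout, viewer, workorder, models
def snap(cam,name):
    im=viewer.get_image(cam); cv2.imwrite('pics/'+name+'.png',im['color'][:,:,::-1]); return im
def proj(im,P):
    f=240/np.tan(np.radians(im['vertical_fov'])/2)
    K=np.array([[f,0,im['cx']],[0,f,im['cy']],[0,0,1]])
    p,_=cv2.projectPoints(np.array(P,float).reshape(-1,1,3),np.array(im['rvec'],float),np.array(im['tvec'],float),K,None)
    return p.reshape(-1,2)
def unproj(im,uv,z):
    f=240/np.tan(np.radians(im['vertical_fov'])/2)
    R,_=cv2.Rodrigues(np.array(im['rvec'],float)); t=np.array(im['tvec'],float).ravel()
    d=R.T@np.array([(uv[0]-im['cx'])/f,(uv[1]-im['cy'])/f,1]); c=-R.T@t
    return c+d*(z-c[2])/d[2]
E
python3 - <<'E'
from h import *
for c in ['scene','side','wrist']:
    snap(c,c+'0')
    for l in ['scale','seat','pan','pan_handle','pan_middle','tomato_center','board','mug','salt','jam']:
        print(c,l,[(np.round(d['position']).astype(int).tolist(),round(d['conf'],2)) for d in models.place_of(c,l)])
o=readout.get_obs(); print({k:np.round(v,3).tolist() for k,v in o.items()})
E
```

```text
scene scale [([552, 222, 4], 0.65)]
scene seat [([549, 224, 43], 0.81)]
scene pan [([548, 224, 39], 0.78)]
scene pan_handle [([515, 318, 70], 0.82)]
scene pan_middle [([549, 223, 54], 0.79)]
scene tomato_center [([306, 138, 19], 0.7), ([552, 224, 75], 0.68), ([624, 398, 18], 0.58), ([375, 171, 24], 0.56)]
scene board [([555, -50, 0], 0.75)]
scene mug [([736, 269, 2], 0.59)]
scene salt [([709, 21, 2], 0.95)]
scene jam [([738, -75, -2], 0.59)]
side scale [([553, 225, -5], 0.79)]
side seat [([553, 220, 39], 0.66), ([736, -72, 1], 0.51), ([710, 21, 2], 0.16)]
side pan [([738, 269, -1], 0.34)]
side pan_handle [([516, 317, 72], 0.8)]
side pan_middle [([545, 223, 60], 0.75), ([552, 224, 78], 0.56)]
side tomato_center [([554, 226, 76], 0.74), ([616, 392, 15], 0.54)]
side board [([552, -56, -2], 0.69)]
side mug [([739, 271, -4], 0.81), ([550, 224, 42], 0.44)]
side salt [([712, 20, 2], 0.76), ([547, 221, -5], 0.56)]
side jam [([737, -72, 0], 0.8)]
wrist scale []
wrist seat []
wrist pan []
wrist pan_handle []
wrist pan_middle []
wrist tomato_center []
wrist board []
wrist mug []
wrist salt []
wrist jam []
{'t': 1.65, 'qpos': [1.216, 0.423, 1.63, 0.0, 1.089, -0.019], 'qvel': [0.0, -0.001, 0.001, -0.0, -0.001, -0.001], 'joint_torque': [-0.003, -54.455, -27.404, 0.064, 0.017, 0.0], 'ee_pos': [205.94, 590.083, 404.661], 'orientation': [0.264, 1.555, -0.264], 'ft_force': [-0.018, 0.261, -0.58], 'moment': [0.005, 0.025, -0.022], 'width': 87.917}
```

View pics/scene0.png

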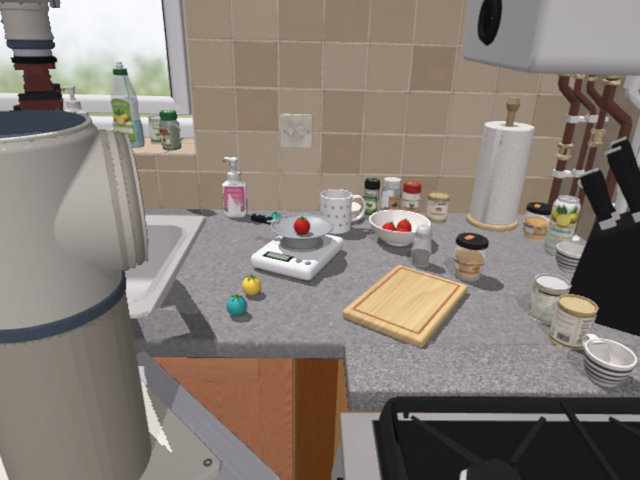

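View pics/side0.png

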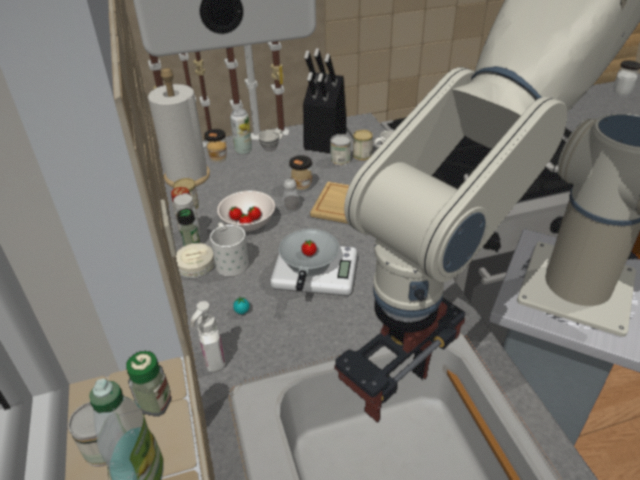

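View pics/wrist0.png

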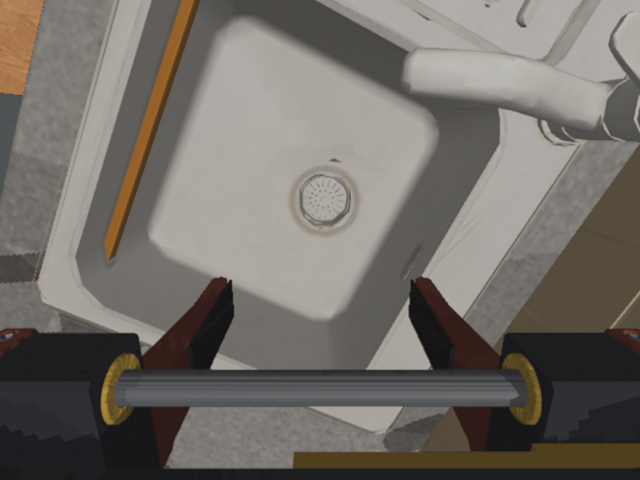

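Run:
```python
from h import *
from scipy.spatial.transform import Rotation as R
o=readout.get_obs(); print(o['t'],R.from_rotvec(o['orientation']).as_matrix().round(3))
for c in ['scene','side']:
  im=viewer.get_image(c)
  print(c,im['vertical_fov'],proj(im,[[550,223,56],[516,317,72],[516,317,80],[552,-53,18],[625,396,18]]).round(1).tolist())
```

```text
1.65 [[-0.     0.33   0.944]
 [-0.     0.944 -0.33 ]
 [-1.    -0.    -0.   ]]
scene 54.120970454491385 [[302.2, 233.8], [261.9, 219.0], [261.8, 215.6], [408.0, 297.0], [275.9, 219.3]]
side 46.226793802409546 [[308.3, 254.7], [300.7, 280.5], [300.5, 277.7], [358.7, 203.0], [238.5, 306.2]]
```

The scene view shows the pan with the red tomato on the scale at about (302,234), its black handle pointing to about (262,219), and the board at (408,297). The turquoise and yellow look-alikes lie on the worktop. In the side view a soap bottle stands at about (210,345), near my approach path, so I'll check where it is first.

Run:
```python
from h import *
im=viewer.get_image('side')
print('soap base side',unproj(im,(213,366),0).round())
b=unproj(im,(213,366),0)
im2=viewer.get_image('scene')
print('soap base scene',unproj(im2,(236,217),0).round())
for h in (150,180,200,220): print(h,proj(im,[[b[0],b[1],h]]).round(), proj(im2,[[b[0],b[1],h]]).round())
```

```text
soap base side [591. 537.   0.]
soap base scene [588. 514.   0.]
150 [[201. 313.]] [[229. 160.]]
180 [[199. 301.]] [[228. 148.]]
200 [[197. 293.]] [[228. 140.]]
220 [[195. 284.]] [[227. 132.]]
```

{"method": "apply_moves", "body": {
  "commands": [
    [[0.03, -0.03, 0, -0.1], [0.07, -0.07, 0, -0.22], [0.11, -0.105, 0, -0.34], [0.15, -0.14, 0, -0.46], [0.19, -0.175, 0, -0.58], [0.23, -0.21, 0, -0.7], [0.27, -0.24, 0, -0.8], [0.31, -0.273, 0, -0.878]]
  ],
  "gripper": 0.0878
}}

```text
t: 2.85
ee_pos: [517.2, 316.0, 404.9]
orientation: [0.945, 1.356, -0.944]
ft_force: [0.3, 1.0, 0.4]
width: 87.5
```

Run:
```python
from h import *
for c in ['wrist','scene']:
    snap(c,c+'1')
    for l in ['seat','pan','pan_handle','pan_middle','tomato_center']:
        print(c,l,[(np.round(d['position'],1).tolist(),round(d['conf'],2)) for d in models.place_of(c,l)])
o=readout.get_obs(); print({k:np.round(v,3).tolist() for k,v in o.items()})
im=viewer.get_image('wrist')
print(proj(im,[[549.5,223,77],[515.6,317.3,80],[549.5,223,40]]).round(1).tolist())
```

```text
wrist seat []
wrist pan [([547.1, 227.1, 40.7], 0.98)]
wrist pan_handle [([517.5, 315.8, 68.7], 0.55)]
wrist pan_middle [([545.3, 221.6, 56.8], 0.63)]
wrist tomato_center [([371.9, 174.8, 17.1], 0.84), ([618.9, 394.3, 17.0], 0.79), ([551.7, 220.8, 73.2], 0.76), ([310.8, 135.4, 13.2], 0.61), ([514.9, 313.8, 70.1], 0.46)]
scene seat [([552.0, 222.1, 40.8], 0.9)]
scene pan [([549.4, 220.9, 39.0], 0.78), ([549.5, 224.1, 77.0], 0.75), ([547.5, 223.9, 57.6], 0.38)]
scene pan_handle [([518.9, 316.9, 67.9], 0.59)]
scene pan_middle [([551.2, 224.8, 58.6], 0.88), ([551.6, 221.4, 3.5], 0.59), ([551.8, 224.6, 75.6], 0.48)]
scene tomato_center [([307.0, 139.1, 20.0], 0.73), ([373.2, 170.7, 19.6], 0.63), ([735.3, 274.6, 1.8], 0.55), ([622.8, 396.7, 19.6], 0.51), ([549.4, 221.0, 76.7], 0.49), ([547.7, 224.8, 37.8], 0.34)]
{'t': 3.45, 'qpos': [0.533, 0.395, 1.675, 0.0, 1.072, 0.174], 'qvel': [-0.008, 0.002, -0.001, -0.0, 0.001, 0.001], 'joint_torque': [0.011, -52.396, -27.055, 0.066, 0.004, 0.0], 'ee_pos': [515.36, 317.73, 404.755], 'orientation': [0.941, 1.358, -0.941], 'ft_force': [0.146, 0.117, -0.151], 'moment': [-0.047, -0.023, -0.067], 'width': 87.65}
[[318.9, 322.6], [320.2, 223.4], [319.1, 304.6]]
```

View pics/wrist1.png

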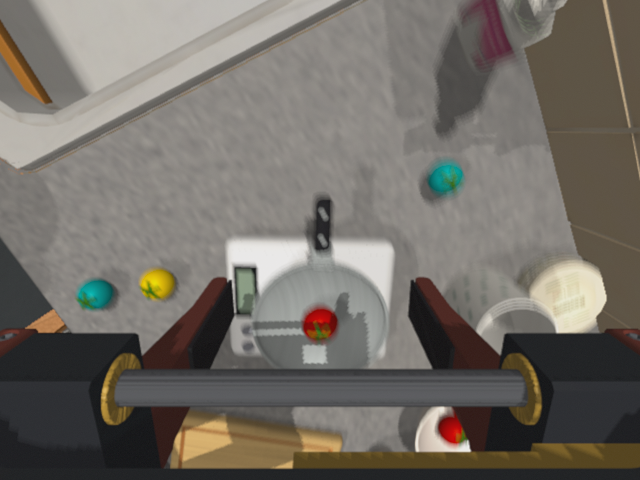

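Run:
```python
from h import *
im=viewer.get_image('wrist'); c=im['color']
cv2.imwrite('pics/w1crop.png',cv2.resize(c[180:375,215:415][:,:,::-1],None,fx=3,fy=3,interpolation=cv2.INTER_CUBIC))
m=(c[190:252,305:340].max(2)<70); ys,xs=np.nonzero(m); print('handle',xs.min()+305,xs.max()+305,ys.min()+190,ys.max()+190)
for z in (80,):
  rows=[(y,xs[ys==y].mean()+305) for y in range(0,62,6) if (ys==y).any()]
  for y,x in rows: print(y+190,round(x,1),unproj(im,(x,y+190),z).round(1))
def pt(r,a,z,cx=549.5,cy=223): return [cx+r*np.cos(a),cy+r*np.sin(a),z]
print(proj(im,[pt(67,a,77) for a in np.linspace(0,2*np.pi,8,endpoint=False)]).round(1).tolist())
```

```text
handle 312 330 195 251
196 322.0 [508.7 340.5  80. ]
202 322.0 [510.5 335.6  80. ]
208 322.0 [512.4 330.7  80. ]
214 322.0 [514.3 325.7  80. ]
220 321.5 [515.7 320.5  80. ]
226 321.5 [517.7 315.4  80. ]
232 321.0 [519.2 310.   80. ]
238 320.6 [520.7 304.7  80. ]
244 321.0 [523.1 299.6  80. ]
250 321.0 [525.1 294.3  80. ]
[[382.4, 343.5], [383.2, 296.4], [344.3, 261.9], [288.5, 263.7], [252.8, 300.6], [257.5, 347.3], [296.0, 376.9], [346.2, 375.5]]
```

View pics/w1crop.png

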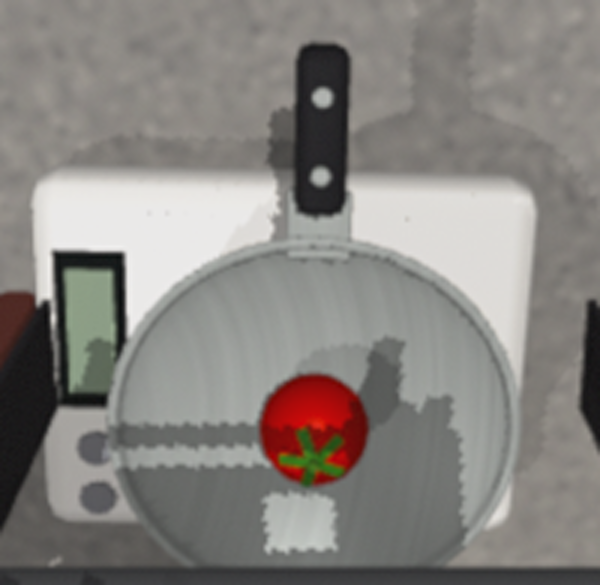

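Run:
```python
from h import *
from scipy.optimize import least_squares
im=viewer.get_image('wrist')
L=215+(108+.5)/3; Rr=215+(519+.5)/3; T=180+(238)/3.
th=np.linspace(0,2*np.pi,720)
def f(p,full=False):
    q=proj(im,[[p[0]+p[2]*np.cos(a),p[1]+p[2]*np.sin(a),77] for a in th])
    return [q[:,0].min()-L,q[:,0].max()-Rr,q[:,1].min()-T]
s=least_squares(f,[549.5,223,67]); print(s.x,s.fun)
c=s.x[:2]
o=unproj(im,(215+323.5/3,180+43/3),80); i=unproj(im,(215+320.5/3,180+212/3),80)
print(o,i,np.linalg.norm(o[:2]-c),np.linalg.norm(i[:2]-c))
for q in (o,i,(o+i)/2): print(np.degrees(np.arctan2(q[1]-c[1],q[0]-c[0])))
print(np.degrees(np.arctan2(*(o-i)[[1,0]])))
# tomato
print(unproj(im,(215+314/3,180+430/3),74))
```

```text
[550.70837477 222.05933499  66.3779728 ] [2.84217094e-14 0.00000000e+00 0.00000000e+00]
[508.97568062 341.99531132  80.        ] [526.09886354 293.79683583  80.        ] 126.9891970934063 75.84126231788905
109.18575508393829
108.9345039696629
109.09180868121933
109.55829408272966
[551.24716506 220.58689847  74.        ]
```

{"method": "apply_moves", "body": {
  "commands": [
    [[0.003, -0.0055, -0.02, -0.02], [0.003, -0.0055, -0.05, -0.02], [0.003, -0.0055, -0.085, -0.02], [0.003, -0.0055, -0.115, -0.02], [0.003, -0.0055, -0.14, -0.02], [0.003, -0.0055, -0.157, -0.02], [0.003, -0.0055, -0.166, -0.02], [0.003, -0.0055, -0.17, -0.02]]
  ]
}}

```text
t: 4.6
ee_pos: [519.1, 311.7, 234.6]
orientation: [0.958, 1.35, -0.957]
ft_force: [-0.9, -0.2, 0.3]
width: 87.8
```

Run:
```python
from h import *
snap('wrist','wrist2'); snap('side','side2')
o=readout.get_obs(); print({k:np.round(v,3).tolist() for k,v in o.items()})
```

```text
{'t': 4.7, 'qpos': [0.521, 0.625, 1.762, -0.0, 0.754, 0.184], 'qvel': [-0.002, -0.011, -0.004, -0.002, 0.006, -0.001], 'joint_torque': [-0.002, -57.237, -19.131, 0.051, -0.071, 0.0], 'ee_pos': [519.066, 311.677, 234.895], 'orientation': [0.958, 1.35, -0.957], 'ft_force': [-0.847, 0.513, 0.3], 'moment': [-0.046, 0.08, 0.007], 'width': 87.653}
```

View pics/wrist2.png

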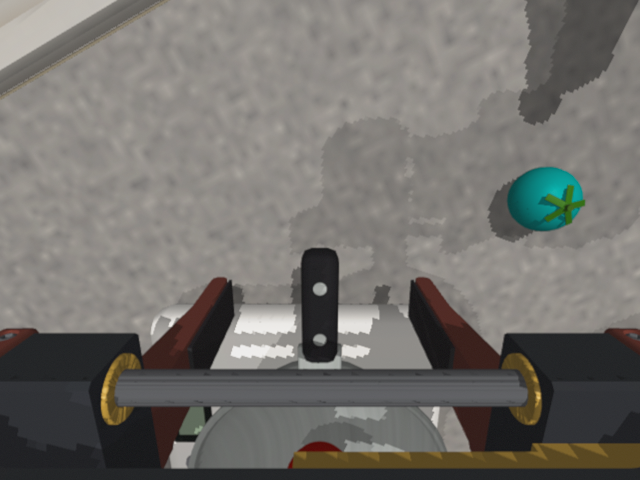

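View pics/side2.png

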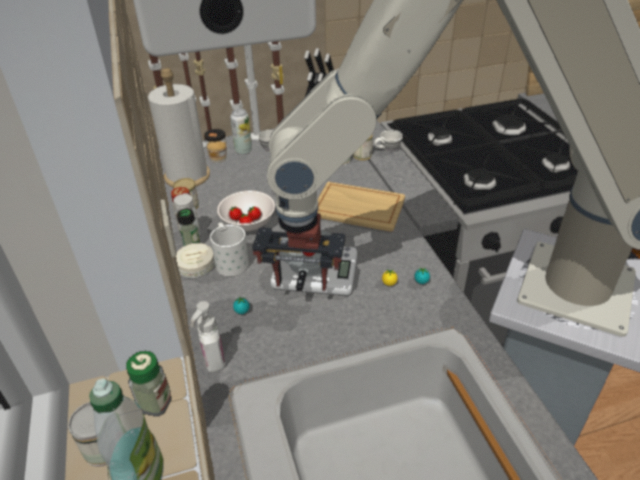

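The handle sits centred between the pads, at x of about 302–338 in a 640-wide picture, and it runs straight. I'm closing the fingers now.

{"method": "apply_moves", "body": {
  "commands": [
    [[0, 0, 0, 0], [0, 0, 0, 0], [0, 0, 0, 0], [0, 0, 0, 0], [0, 0, 0, 0], [0, 0, 0, 0], [0, 0, 0, 0], [0, 0, 0, 0]]
  ],
  "gripper": 0
}}

```text
t: 5.7
ee_pos: [518.9, 311.6, 234.6]
orientation: [0.957, 1.35, -0.958]
ft_force: [-0.3, -0.1, -0.0]
width: 15.9
```

Run:
```python
from h import *
o=readout.get_obs(); print({k:np.round(v,3).tolist() for k,v in o.items()})
C=np.array([550.3,222.8]); g0=np.array([518.92,311.59])  # commanded
for base in (0,24,48,72):
  for k in range(1,9):
    a=np.radians(base+3*k); a0=np.radians(base)
    rot=lambda t:np.array([[np.cos(t),-np.sin(t)],[np.sin(t),np.cos(t)]])@(g0-C)
    d=(rot(a)-rot(a0))/1000; print([*d.round(4),0,round(a-a0,4)],end=', ')
  print()
```

```text
{'t': 5.7, 'qpos': [0.521, 0.626, 1.762, 0.0, 0.754, 0.184], 'qvel': [-0.002, 0.001, 0.0, -0.001, -0.001, 0.0], 'joint_torque': [0.025, -57.688, -19.276, 0.041, -0.062, -0.018], 'ee_pos': [518.878, 311.568, 234.636], 'orientation': [0.957, 1.35, -0.958], 'ft_force': [-0.288, -0.137, -0.028], 'moment': [-0.075, 0.061, -0.016], 'width': 15.924}
[np.float64(-0.0046), np.float64(-0.0018), 0, np.float64(0.0524)], [np.float64(-0.0091), np.float64(-0.0038), 0, np.float64(0.1047)], [np.float64(-0.0135), np.float64(-0.006), 0, np.float64(0.1571)], [np.float64(-0.0178), np.float64(-0.0085), 0, np.float64(0.2094)], [np.float64(-0.0219), np.float64(-0.0111), 0, np.float64(0.2618)], [np.float64(-0.0259), np.float64(-0.014), 0, np.float64(0.3142)], [np.float64(-0.0297), np.float64(-0.0171), 0, np.float64(0.3665)], [np.float64(-0.0334), np.float64(-0.0204), 0, np.float64(0.4189)], 
[np.float64(-0.0035), np.float64(-0.0035), 0, np.float64(0.0524)], [np.float64(-0.0068), np.float64(-0.0071), 0, np.float64(0.1047)], [np.float64(-0.0099), np.float64(-0.011), 0, np.float64(0.1571)], [np.float64(-0.0128)
[... 677 characters left out ...]
at64(-0.0286), 0, np.float64(0.3142)], [np.float64(-0.0072), np.float64(-0.0336), 0, np.float64(0.3665)], [np.float64(-0.0072), np.float64(-0.0385), 0, np.float64(0.4189)], 
[np.float64(0.0003), np.float64(-0.0049), 0, np.float64(0.0524)], [np.float64(0.0008), np.float64(-0.0098), 0, np.float64(0.1047)], [np.float64(0.0015), np.float64(-0.0147), 0, np.float64(0.1571)], [np.float64(0.0026), np.float64(-0.0195), 0, np.float64(0.2094)], [np.float64(0.0038), np.float64(-0.0243), 0, np.float64(0.2618)], [np.float64(0.0054), np.float64(-0.029), 0, np.float64(0.3142)], [np.float64(0.0071), np.float64(-0.0336), 0, np.float64(0.3665)], [np.float64(0.0091), np.float64(-0.0381), 0, np.float64(0.4189)],
```

{"method": "apply_moves", "body": {
  "commands": [
    [[-0.0023, -0.0009, 0, 0.0262], [-0.0069, -0.0028, 0, 0.0785], [-0.0113, -0.0049, 0, 0.1309], [-0.0157, -0.0072, 0, 0.1833], [-0.0199, -0.0098, 0, 0.2356], [-0.0249, -0.0132, 0, 0.3008], [-0.0297, -0.0171, 0, 0.3665], [-0.0334, -0.0204, 0, 0.4189]]
  ]
}}

```text
t: 6.7
ee_pos: [485.2, 291.0, 234.7]
orientation: [0.634, 1.476, -0.635]
ft_force: [0.1, 0.5, -0.7]
width: 15.7
```

Run:
```python
from h import *
o=readout.get_obs(); print({k:np.round(v,3).tolist() for k,v in o.items()})
snap('scene','scene3')
print([(np.round(d['position'],1).tolist(),round(d['conf'],2)) for l in ['pan','pan_middle','tomato_center'] for d in models.place_of('scene',l)])
```

```text
{'t': 6.7, 'qpos': [0.519, 0.585, 1.853, -0.0, 0.705, -0.24], 'qvel': [-0.015, -0.038, 0.087, 0.001, -0.048, -0.424], 'joint_torque': [0.268, -54.237, -18.221, 0.045, 0.05, 0.472], 'ee_pos': [485.165, 290.981, 234.656], 'orientation': [0.634, 1.476, -0.635], 'ft_force': [0.138, 0.518, -0.672], 'moment': [-0.093, -0.015, -0.052], 'width': 15.74}
[([546.8, 223.9, 38.0], 0.66), ([549.8, 223.1, 55.7], 0.97), ([375.1, 170.0, 20.8], 0.88), ([304.9, 142.1, 18.5], 0.65), ([549.8, 221.8, 76.2], 0.62), ([621.2, 398.6, 22.8], 0.48), ([735.5, 273.6, 3.5], 0.25)]
```

View pics/scene3.png

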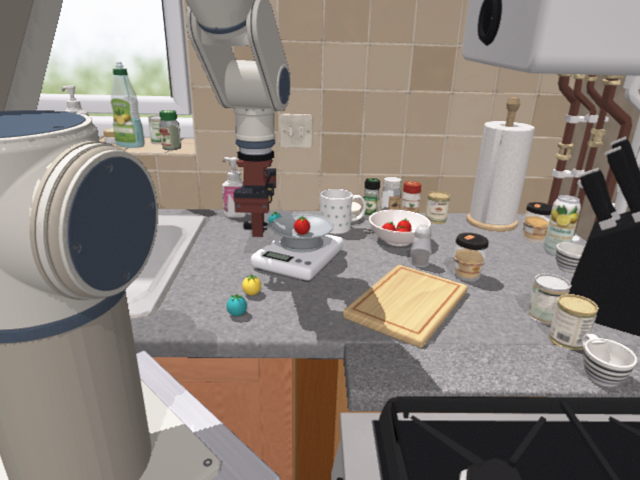

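The scene view shows the fingers at (257,215) on the handle and the tomato still centred at (302,226). Wrist forces stay below 1 N, so the turn goes on.

{"method": "apply_moves", "body": {
  "commands": [
    [[-0.0035, -0.0035, 0, 0.0524], [-0.0068, -0.0071, 0, 0.1047], [-0.0099, -0.011, 0, 0.1571], [-0.0128, -0.015, 0, 0.2094], [-0.0155, -0.0191, 0, 0.2618], [-0.018, -0.0234, 0, 0.3142], [-0.0202, -0.0278, 0, 0.3665], [-0.0222, -0.0323, 0, 0.4189]]
  ]
}}

```text
t: 7.9
ee_pos: [463.4, 258.8, 234.6]
orientation: [0.31, 1.548, -0.31]
ft_force: [0.3, 0.2, -0.2]
width: 15.6
```

{"method": "apply_moves", "body": {
  "commands": [
    [[-0.0018, -0.0046, 0, 0.0524], [-0.0033, -0.0093, 0, 0.1047], [-0.0046, -0.0141, 0, 0.1571], [-0.0056, -0.0189, 0, 0.2094], [-0.0064, -0.0237, 0, 0.2618], [-0.0069, -0.0286, 0, 0.3142], [-0.0072, -0.0336, 0, 0.3665], [-0.0072, -0.0385, 0, 0.4189]]
  ]
}}

```text
t: 8.9
ee_pos: [456.3, 220.3, 234.7]
orientation: [-0.019, 1.571, 0.019]
ft_force: [0.3, -0.8, -0.1]
width: 15.9
```

Run:
```python
from h import *
o=readout.get_obs(); print({k:np.round(v,3).tolist() for k,v in o.items()})
snap('scene','scene4')
print([(np.round(d['position'],1).tolist(),round(d['conf'],2)) for l in ['pan','pan_middle','tomato_center'] for d in models.place_of('scene',l)])
```

```text
{'t': 8.9, 'qpos': [0.426, 0.526, 1.984, -0.0, 0.632, -1.168], 'qvel': [-0.07, -0.017, 0.036, -0.002, -0.02, -0.485], 'joint_torque': [0.783, -48.929, -15.88, 0.039, 0.057, 0.58], 'ee_pos': [456.282, 220.28, 234.657], 'orientation': [-0.019, 1.571, 0.019], 'ft_force': [0.298, -0.811, -0.1], 'moment': [-0.093, -0.037, -0.093], 'width': 15.878}
[([549.8, 224.7, 37.2], 0.83), ([552.0, 225.6, 55.3], 0.89), ([308.4, 139.5, 21.4], 0.61), ([551.5, 222.5, 77.7], 0.59), ([373.4, 172.7, 22.7], 0.59)]
```

{"method": "apply_moves", "body": {
  "commands": [
    [[0.0003, -0.0049, 0, 0.0524], [0.0008, -0.0098, 0, 0.1047], [0.0015, -0.0147, 0, 0.1571], [0.0026, -0.0195, 0, 0.2094], [0.0038, -0.0243, 0, 0.2618], [0.0047, -0.027, 0, 0.2916], [0.0054, -0.029, 0, 0.3142], [0.0054, -0.029, 0, 0.3142]]
  ]
}}

```text
t: 10.1
ee_pos: [461.6, 191.4, 234.7]
orientation: [-0.264, 1.554, 0.264]
ft_force: [-0.2, -0.5, -1.4]
width: 16.0
```

{"method": "apply_moves", "body": {
  "commands": [
    [[0, 0, 0, 0], [0, 0, 0, 0], [0, 0, 0, 0]]
  ]
}}

```text
t: 10.48
ee_pos: [461.5, 191.5, 234.7]
orientation: [-0.264, 1.554, 0.265]
ft_force: [0.3, 0.3, -0.8]
width: 15.6
```

Run:
```python
from h import *
o=readout.get_obs(); print({k:np.round(v,3).tolist() for k,v in o.items()})
snap('scene','scene5')
im=snap('wrist','wrist5')
print([(np.round(d['position'],1).tolist(),round(d['conf'],2)) for l in ['pan','pan_middle','tomato_center'] for d in models.place_of('scene',l)])
```

```text
{'t': 10.475, 'qpos': [0.369, 0.519, 1.999, -0.0, 0.623, -1.538], 'qvel': [-0.003, 0.001, 0.0, -0.0, 0.001, -0.001], 'joint_torque': [0.217, -48.38, -15.204, 0.02, 0.17, -0.039], 'ee_pos': [461.548, 191.475, 234.704], 'orientation': [-0.264, 1.554, 0.265], 'ft_force': [0.338, 0.258, -0.796], 'moment': [0.017, -0.021, -0.097], 'width': 15.626}
[([550.4, 221.2, 39.9], 0.55), ([551.3, 223.1, 57.9], 0.65), ([303.2, 137.6, 18.7], 0.84), ([373.4, 170.0, 22.5], 0.7), ([550.8, 223.9, 75.2], 0.44)]
```

View pics/scene5.png

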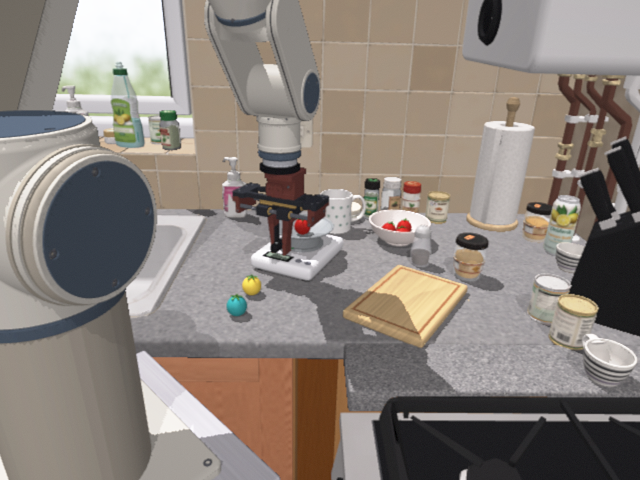

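View pics/wrist5.png

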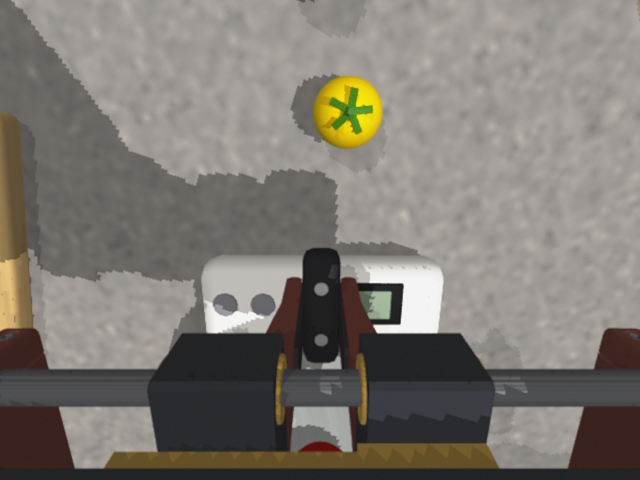

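The quarter turn is done: the handle lies along the scale's −x between the buttons and the display, still held straight in the pads. I'll lift gently by 10 mm first and check the force.

{"method": "apply_moves", "body": {
  "commands": [
    [[0, 0, 0.0005, 0], [0, 0, 0.0015, 0], [0, 0, 0.003, 0], [0, 0, 0.005, 0], [0, 0, 0.007, 0], [0, 0, 0.009, 0], [0, 0, 0.01, 0], [0, 0, 0.01, 0]]
  ]
}}

```text
t: 11.72
ee_pos: [461.5, 191.4, 244.8]
orientation: [-0.265, 1.554, 0.265]
ft_force: [0.2, 0.5, -2.2]
width: 15.8
```

Run:
```python
from h import *
o=readout.get_obs(); print({k:np.round(v,3).tolist() for k,v in o.items()})
snap('scene','scene6')
print([(np.round(d['position'],1).tolist(),round(d['conf'],2)) for l in ['pan','pan_middle','tomato_center'] for d in models.place_of('scene',l)])
im=cv2.imread('pics/scene6.png'); cv2.imwrite('pics/s6.png',cv2.resize(im[180:290,220:370],None,fx=5,fy=5))
```

```text
{'t': 11.725, 'qpos': [0.369, 0.5, 1.997, -0.0, 0.645, -1.539], 'qvel': [0.001, 0.003, 0.001, -0.001, 0.0, 0.002], 'joint_torque': [0.001, -48.849, -16.604, -0.011, -0.095, 0.0], 'ee_pos': [461.534, 191.409, 244.783], 'orientation': [-0.265, 1.554, 0.265], 'ft_force': [0.155, 0.466, -2.178], 'moment': [-0.013, 0.156, 0.002], 'width': 15.828}
[([548.9, 220.2, 50.7], 0.83), ([739.4, -72.8, -1.2], 0.35), ([548.6, 223.8, 68.4], 0.88), ([550.4, 222.0, 84.9], 0.73), ([374.1, 174.9, 19.8], 0.64), ([551.7, 224.6, 49.6], 0.61), ([305.0, 138.5, 18.2], 0.56)]
```

View pics/s6.png

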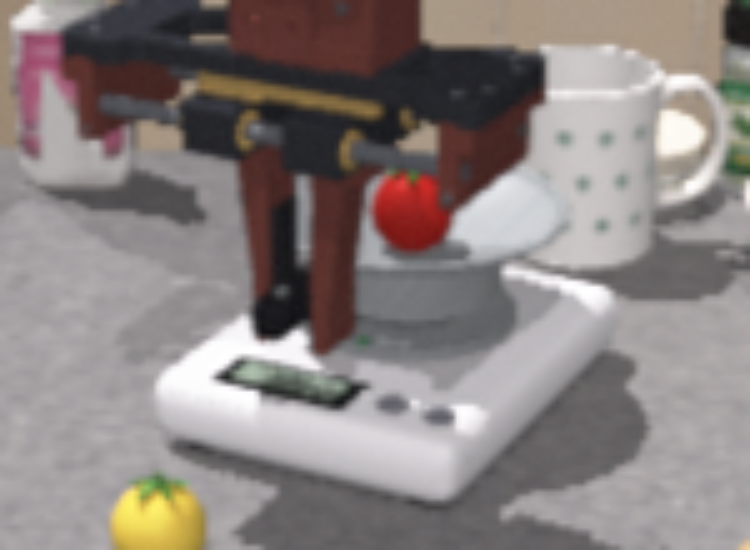

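It came free: the wrist carries only about 2.2 N, the pan's weight, and the tomato is still central. I'll lift on to about 120 mm under the pan.

{"method": "apply_moves", "body": {
  "commands": [
    [[0, 0, 0.001, 0], [0, 0, 0.004, 0], [0, 0, 0.009, 0], [0, 0, 0.015, 0], [0, 0, 0.021, 0], [0, 0, 0.026, 0], [0, 0, 0.029, 0], [0, 0, 0.03, 0]]
  ]
}}

```text
t: 12.92
ee_pos: [461.5, 191.4, 274.9]
orientation: [-0.264, 1.554, 0.265]
ft_force: [0.4, -0.5, -2.5]
width: 15.9
```

Run:
```python
from h import *
o=readout.get_obs(); print({k:np.round(v,3).tolist() for k,v in o.items()})
snap('scene','scene7');snap('side','side7')
print([(np.round(d['position'],1).tolist(),round(d['conf'],2)) for l in ['pan','pan_middle','tomato_center'] for d in models.place_of('scene',l)])
im=cv2.imread('pics/scene7.png');a=cv2.resize(im[170:280,220:370],None,fx=4,fy=4)
im=cv2.imread('pics/side7.png');b=cv2.resize(im[190:300,250:400],None,fx=4,fy=4)
cv2.imwrite('pics/s7.png',np.vstack([a,b])[:,:])
```

```text
{'t': 12.925, 'qpos': [0.369, 0.444, 1.987, -0.0, 0.71, -1.539], 'qvel': [0.0, -0.009, -0.001, 0.001, 0.015, 0.0], 'joint_torque': [0.002, -47.572, -18.636, -0.012, -0.106, 0.0], 'ee_pos': [461.548, 191.4, 274.918], 'orientation': [-0.264, 1.554, 0.265], 'ft_force': [0.41, -0.501, -2.502], 'moment': [-0.041, 0.206, -0.056], 'width': 15.94}
[([548.3, 221.9, 79.0], 0.8), ([551.1, 223.1, 96.0], 0.55), ([374.5, 171.4, 22.0], 0.88), ([308.5, 138.6, 21.5], 0.87), ([551.5, 224.2, 114.9], 0.78), ([551.0, 224.4, 96.7], 0.16)]
```

View pics/s7.png

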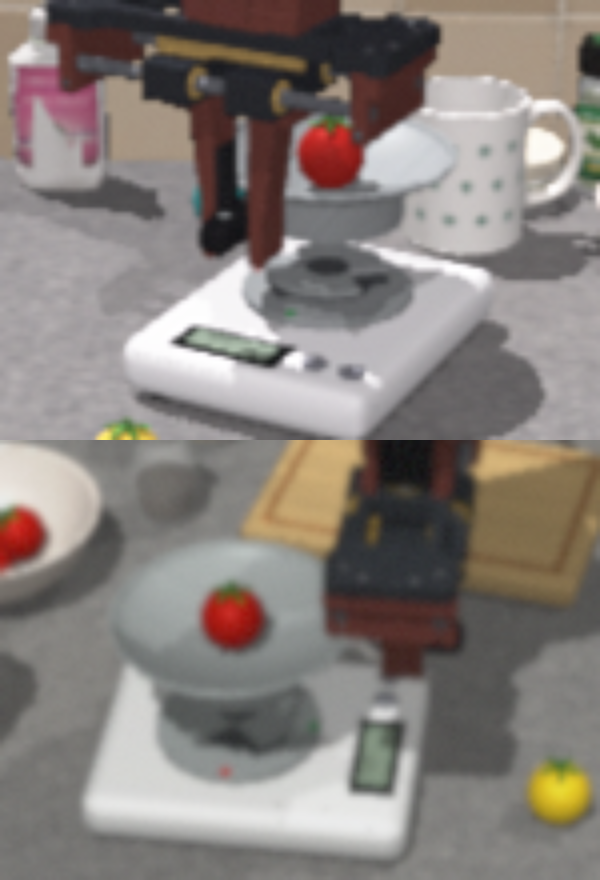

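```bash
python3 - <<'E'
import numpy as np
s=lambda t:10*t**3-15*t**4+6*t**5
f=lambda k:np.array([0.003*s(k/40),-0.276*s(k/40),0.04*s(min(1,k/24)),0])
for c in range(5):
    b=f(8*c); print([np.round(f(8*c+k)-b,4).tolist() for k in range(1,9)])
E
python3 - <<'E'
import sys; sys.path.insert(0,'.')
from h import *
im=viewer.get_image('scene')
for uv in [(406,267),(468,291),(413,340),(346,309)]: print(uv,unproj(im,uv,14).round(1))
for l in ['board']: print([(np.round(d['position'],1).tolist(),round(d['conf'],2)) for d in models.place_of('scene',l)])
E
```

```text
[[0.0, -0.0, 0.0, 0.0], [0.0, -0.0003, 0.0002, 0.0], [0.0, -0.001, 0.0006, 0.0], [0.0, -0.0024, 0.0014, 0.0], [0.0, -0.0044, 0.0026, 0.0], [0.0001, -0.0073, 0.0041, 0.0], [0.0001, -0.0112, 0.0061, 0.0], [0.0002, -0.016, 0.0084, 0.0]]
[[0.0001, -0.0058, 0.0026, 0.0], [0.0001, -0.0126, 0.0055, 0.0], [0.0002, -0.0203, 0.0085, 0.0], [0.0003, -0.029, 0.0116, 0.0], [0.0004, -0.0386, 0.0147, 0.0], [0.0005, -0.0489, 0.0177, 0.0], [0.0007, -0.06, 0.0206, 0.0], [0.0008, -0.0716, 0.0232, 0.0]]
[[0.0001, -0.0122, 0.0023, 0.0], [0.0003, -0.0247, 0.0043, 0.0], [0.0004, -0.0375, 0.0058, 0.0], [0.0005, -0.0504, 0.007, 0.0], [0.0007, -0.0633, 0.0078, 0.0], [0.0008, -0.0761, 0.0082, 0.0], [0.001, -0.0886, 0.0084, 0.0], [0.0011, -0.1008, 0.0084, 0.0]]
[[0.0001, -0.0117, 0.0, 0.0], [0.0002, -0.0227, 0.0, 0.0], [0.0004, -0.0331, 0.0, 0.0], [0.0005, -0.0426, 0.0, 0.0], [0.0006, -0.0513, 0.0, 0.0], [0.0006, -0.059, 0.0, 0.0], [0.0007, -0.0658, 0.0, 0.0], [0.0008, -0.0716, 0.0, 0.0]]
[[0.0001, -0.0048, 0.0, 0.0], [0.0001, -0.0086, 0.0, 0.0], [0.0001, -0.0116, 0.0, 0.0], [0.0001, -0.0136, 0.0, 0.0], [0.0002, -0.0149, 0.0, 0.0], [0.0002, -0.0157, 0.0, 0.0], [0.0002, -0.0159, 0.0, 0.0], [0.0002, -0.016, 0.0, 0.0]]
(406, 267) [654.9  21.7  14. ]
(468, 291) [ 658.9 -116.3   14. ]
(413, 340) [ 454.  -129.9   14. ]
(346, 309) [445.    3.2  14. ]
[([556.9, -52.7, 1.1], 0.95)]
```

{"method": "apply_moves", "body": {
  "commands": [
    [[0, 0, 0, 0], [0, -0.0003, 0.0002, 0], [0, -0.001, 0.0006, 0], [0, -0.0024, 0.0014, 0], [0, -0.0044, 0.0026, 0], [0, -0.0073, 0.0041, 0], [0.0001, -0.0112, 0.0061, 0], [0.0002, -0.016, 0.0084, 0]]
  ]
}}

```text
t: 14.28
ee_pos: [461.7, 175.1, 283.2]
orientation: [-0.265, 1.555, 0.265]
ft_force: [0.4, 0.4, -2.6]
width: 15.4
```

{"method": "apply_moves", "body": {
  "commands": [
    [[0.0001, -0.0058, 0.0026, 0], [0.0001, -0.0126, 0.0055, 0], [0.0002, -0.0203, 0.0085, 0], [0.0003, -0.029, 0.0116, 0], [0.0004, -0.0386, 0.0147, 0], [0.0005, -0.0489, 0.0177, 0], [0.0007, -0.06, 0.0206, 0], [0.0008, -0.0716, 0.0232, 0]]
  ]
}}

```text
t: 15.28
ee_pos: [462.5, 103.0, 306.5]
orientation: [-0.265, 1.554, 0.264]
ft_force: [0.8, 0.5, -2.0]
width: 16.0
```

{"method": "apply_moves", "body": {
  "commands": [
    [[0.0001, -0.0122, 0.0023, 0], [0.0003, -0.0247, 0.0043, 0], [0.0004, -0.0375, 0.0058, 0], [0.0005, -0.0504, 0.007, 0], [0.0007, -0.0633, 0.0078, 0], [0.0008, -0.0761, 0.0082, 0], [0.001, -0.0886, 0.0084, 0], [0.0011, -0.1008, 0.0084, 0]]
  ]
}}

```text
t: 16.27
ee_pos: [463.6, 2.1, 314.7]
orientation: [-0.265, 1.555, 0.264]
ft_force: [0.4, 0.4, -2.5]
width: 15.8
```

{"method": "apply_moves", "body": {
  "commands": [
    [[0.0001, -0.0117, 0, 0], [0.0002, -0.0227, 0, 0], [0.0004, -0.0331, 0, 0], [0.0005, -0.0426, 0, 0], [0.0006, -0.0513, 0, 0], [0.0006, -0.059, 0, 0], [0.0007, -0.0658, 0, 0], [0.0008, -0.0716, 0, 0]]
  ]
}}

```text
t: 17.27
ee_pos: [464.4, -69.0, 314.7]
orientation: [-0.265, 1.555, 0.265]
ft_force: [0.4, -0.1, -1.8]
width: 15.8
```

{"method": "apply_moves", "body": {
  "commands": [
    [[0.0001, -0.0048, 0, 0], [0.0001, -0.0086, 0, 0], [0.0001, -0.0116, 0, 0], [0.0001, -0.0136, 0, 0], [0.0002, -0.0149, 0, 0], [0.0002, -0.0157, 0, 0], [0.0002, -0.0159, 0, 0], [0.0002, -0.016, 0, 0]]
  ]
}}

```text
t: 18.27
ee_pos: [464.6, -84.6, 314.7]
orientation: [-0.265, 1.555, 0.265]
ft_force: [-0.2, -0.1, -3.2]
width: 15.6
```

{"method": "apply_moves", "body": {
  "commands": [
    [[0, 0, 0, 0], [0, 0, 0, 0], [0, 0, 0, 0], [0, 0, 0, 0], [0, 0, 0, 0], [0, 0, 0, 0], [0, 0, 0, 0], [0, 0, 0, 0]]
  ]
}}

```text
t: 19.27
ee_pos: [464.6, -84.6, 314.7]
orientation: [-0.265, 1.555, 0.265]
ft_force: [0.4, -0.2, -2.3]
width: 16.0
```

Run:
```python
from h import *
o=readout.get_obs(); print({k:np.round(v,3).tolist() for k,v in o.items()})
snap('scene','scene8');snap('side','side8')
for c in ('scene','side'):
  for l in ['pan','pan_middle','pan_handle','tomato_center','board']: print(c,l,[(np.round(d['position'],1).tolist(),round(d['conf'],2)) for d in models.place_of(c,l)])
```

```text
{'t': 19.275, 'qpos': [-0.205, 0.341, 2.026, -0.0, 0.775, -2.113], 'qvel': [-0.0, 0.001, 0.001, 0.0, 0.0, -0.0], 'joint_torque': [-0.002, -42.911, -20.471, 0.03, -0.101, 0.0], 'ee_pos': [464.613, -84.61, 314.669], 'orientation': [-0.265, 1.555, 0.265], 'ft_force': [0.42, -0.193, -2.278], 'moment': [-0.025, 0.199, -0.01], 'width': 16.001}
scene pan [([549.8, -55.6, 121.1], 0.94)]
scene pan_middle [([553.0, -53.6, 138.6], 0.86)]
scene pan_handle [([458.1, -89.6, 149.2], 0.77), ([707.0, 25.5, 1.1], 0.72)]
scene tomato_center [([372.9, 171.4, 20.1], 0.74), ([623.4, 395.1, 23.0], 0.72), ([305.7, 139.4, 18.6], 0.71), ([555.0, -54.6, 155.9], 0.68)]
scene board [([557.3, -53.2, -0.7], 0.68)]
side pan [([553.6, -49.9, 119.0], 0.68)]
side pan_middle [([552.4, -54.1, 135.5], 0.83)]
side pan_handle [([461.2, -85.4, 149.2], 0.87)]
side tomato_center [([308.4, 140.2, 16.2], 0.77), ([618.3, 393.4, 16.9], 0.53), ([373.7, 175.7, 19.7], 0.52), ([557.1, -51.6, 157.3], 0.51)]
side board [([552.9, -53.6, -1.6], 0.7)]
```

View pics/scene8.png

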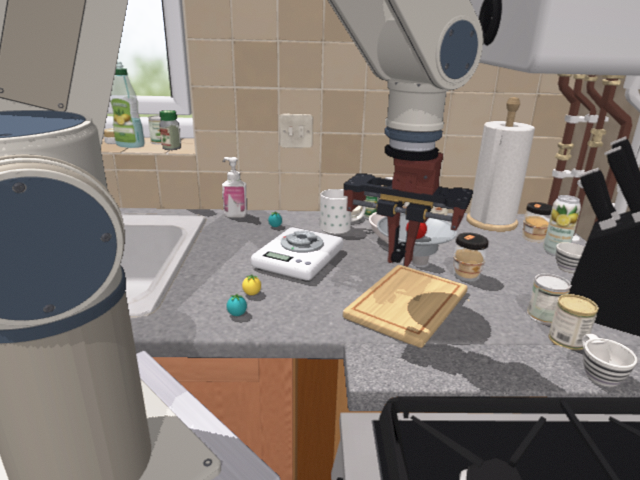

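View pics/side8.png

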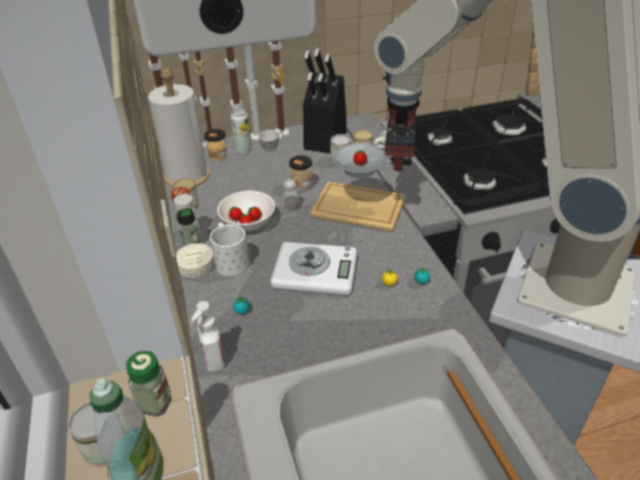

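The pan hangs over the board in both views, at scene (420,230) and side (360,158), with the tomato in the hollow and everything else standing where it was. I'll hold for a second and check that the pan isn't slowly sagging.

{"method": "apply_moves", "body": {
  "commands": [
    [[0, 0, 0, 0], [0, 0, 0, 0], [0, 0, 0, 0], [0, 0, 0, 0], [0, 0, 0, 0], [0, 0, 0, 0], [0, 0, 0, 0], [0, 0, 0, 0]]
  ]
}}

```text
t: 20.88
ee_pos: [464.6, -84.6, 314.7]
orientation: [-0.265, 1.555, 0.265]
ft_force: [0.4, -0.4, -2.0]
width: 15.8
```

Run:
```python
from h import *
for c in ('scene','side'):
  im=snap(c,c+'9'); a=cv2.imread(f'pics/{c}8.png').astype(int); b=cv2.imread(f'pics/{c}9.png').astype(int)
  print(c,'max/mean pixel change',abs(a-b).max(),abs(a-b).mean())
  for n,q in (('8',a),('9',b)):
    m=(q[...,2]>120)&(q[...,1]<50)&(q[...,0]<60)
    w=(slice(200,250),slice(395,445)) if c=='scene' else (slice(140,180),slice(335,385))
    ys,xs=np.nonzero(m[w]); print(n,len(xs),xs.mean()+w[1].start,ys.mean()+w[0].start)
  print(proj(im,[[551.5,-54,154],[551.5,-54,120]]).round(1).tolist())
b=cv2.imread('pics/side9.png'); cv2.imwrite('pics/s9.png',np.vstack([cv2.resize(b[120:220,300:440],None,fx=4,fy=4)]))
```

```text
scene max/mean pixel change 62 0.8794780815972222
8 85 420.8588235294118 228.8470588235294
9 85 421.0235294117647 229.0
[[416.2, 228.6], [414.1, 246.7]]
side max/mean pixel change 16 1.2087684461805555
8 89 359.59550561797755 157.75280898876406
9 89 359.59550561797755 157.75280898876406
[[360.3, 158.1], [360.0, 169.8]]
```

View pics/s9.png

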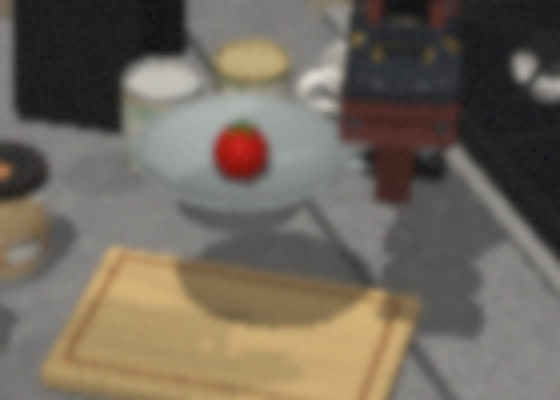

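The picture is unchanged over that second: the tomato's centroid moved less than 0.2 px, and the pan is level over the board's middle. I'm handing the job in.

Run:
```python
from h import *
print(workorder.close_job())
```

```text
the job is handed in; nothing more can be done
None
```

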